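Fit the lever handle into the citrus press up to its ring mark

ROBOT

A 6-joint arm with a two-finger parallel gripper is mounted at the origin on a cart in front of the work surface, level with it; the furniture and walls round the work are solid. World frame = base frame: x ahead of the robot, y to its left, z up, the work surface at z = 0. Lengths are in m, angles in rad, forces in N, time in s.
With the tool pointing down it reaches from about 0.225 to 0.875 m from the base axis. Payload 3.4 kg.
Tool frame: the origin (TCP) lies at the very end of the fingers, on their centre line; the grasp point (between the pads) lies 19 mm behind it (manip.hold_point_z is the distance from the TCP to the grasp point, in m); z points along the fingers, x is the direction in which the jaws open and shut, and the axes are right-handed (so a half turn about z gives the same grasp; the last joint's range is limited). The gripper opens to 85 mm and grips with 20 to 120 N. Pads are 22 mm wide; open, the fingers measure 114 mm over their backs; the gripper's body (76 mm by 85 mm) begins 54 mm behind the grasp point. The pads swing forward as they close: fully open they stand 13 mm farther back than shut.
Start: joints at [-1.386, 0.276, 1.505, -0, 1.361, -0.121], TCP at [0.173, -0.548, 0.231] pointing down, gripper open.
Joint ranges: [-2.89, 2.89], [-0.75, 2.08], [0.22, 2.7], [-1.18, 4.32], [0.11, 2.71], [-2.7, 2.7]. Speed limits (rad/s): [2.57, 2.57, 3.14, 3.14, 3.14, 3.14].

INTERFACE

Orientations are given as a unit quaternion [w, x, y, z].
In Python, from rig import manip gives the robot as it stands.
- The arm moves only by the tool apply_moves, never from a script. Its argument "commands" is one flat list of numbers, 6 for each row, row after row: the shift along the tool's x, y, z normalised to -1 to 1, where 1 is 0.03 m, then the turn, a rotation vector about the tool's x, y, z normalised to -1 to 1, where 1 is 0.15 rad. A call has 1 to 20 rows; each row shifts and turns the commanded pose from where the row before left it, along the tool's axes as they then stand; what a row does not reach is not made up. A row lasts 1/10 s, in which the tool goes at most 50 mm and 8.59 degrees, less where a joint would pass 70% of its speed; a pose out of reach is approached as far as the arm can. A call with a number of a shift or a turn outside -1 to 1 is refused whole. A call with a gripper value outside its range is refused whole. "jaw" is the opening, from -1 (shut) to 1 (fully open), set as the call begins (left out, the last holds). The fingers move at their own pace and stop on an object; "newtons" is the grip in N (left out, the last holds). Time passes only in rows, so rows that do not move let the fingers close. It gives the time, the measured TCP pose, the force and the opening at its end, in the units of the state.
- manip.get_state(): the state, without advancing time (a new reading comes with each control period).
- manip.get_image(name): name is "scene" or "top" or "wrist"; returns a dict with "frame" (480x640x3 uint8, red, green, blue), "fx", "fy", "cx", "cy" (pixels), "extrinsics" (4x4, takes a point from camera to world coordinates); the wrist camera has in their place "mount" (4x4, takes a point from camera to tool coordinates, whose origin is the TCP and whose axes are the tool frame's). Camera axes: x right, y up, looking along -z (the intrinsics and any distortion apply to the point x, -y, -z); pixel columns grow to the right and rows downward; lengths in m; the calibration is good to about 2 mm. A picture is of the moment at which its call begins: read the wrist's pose just before it. There is no depth.
- manip.sign_off(): hands the job in, once; it reports no verdict.
The state is a dict: "clock": time; "qpos": joint angles; "qd": joint speeds; "effort": joint torques, N m; "position": TCP position; "ee_rot": TCP orientation; "contact_force": force on the tool from outside, world axes, zero at the start; "moment": the same for the moment, N m; "width": finger opening in m.
Only numpy, scipy, OpenCV 4.12 (cv2) and the standard library are available. Lean on these libraries where they do the work, as an engineer would, in place of code of your own. Each camera call takes 0.05 s, during which the arm holds its last target. There are 200 camera calls.

TASK

The citrus press needs its lever handle back: pick the handle up from the worktop and ease its steel tube into the slanting lever socket of the press until the dark ring mark on the tube is level with the mouth of the socket, no deeper and no shallower, then let go so that the handle stays there. The socket grips the tube, so push firmly but do not force it, and leave the tamper and the dark cup where they stand.

Things in the scene. Friction and masses are not known exactly. Their poses are not given: they have to be found in the camera images.
- lever_handle: Loose lever handle lying on the worktop, 215 mm long, 0.12 to 0.2 kg: steel tube 18 mm thick in front, wooden grip 22 x 22 mm square behind. x runs along it to the nose, z up as it lies, y across. Origin on the grip's underside, 11 mm below the handle's axis, under the centre of mass; nose at x = +140 mm, grip from x = +20 to -75 mm.
- handle_mark (a point): Centre of the ring mark, a flush dark band 3 mm wide round the tube, on the handle's axis 50 mm behind the nose (x = +90, z = +11 mm in the handle's frame). Axes as the handle's. The nose is bevelled: 12 mm across at the very end, full 18 mm after 4 mm.
- press: Citrus press, fixed to the worktop, 0.33 m high: dark base plate 150 x 110 x 20 mm, steel column, dark head, ram with a steel bell over a dish. Origin on the worktop in the press's middle plane, straight under the lever socket's pivot axis. Its front faces its -x; the socket is on its left, at y = +65 mm. Bell and dish reach x = -94 mm, y = +-44 mm; the plate x = -110 to +40 mm, y = +-55 mm.
- bore_mouth (a point): Centre of the mouth of the lever socket, a round steel sleeve 34 to 39 mm thick. The mouth faces the robot's side and slants down: the tube goes in forwards and upwards. z points out of the bore along its axis, y is level (the pivot's axis), x points up and back to the robot. Bore 20 mm wide (25 mm at the mouth, narrowing over 6 mm), 66 mm deep, so the tube can go deeper than its mark.
- spring_ball (a point): Spring ball in the top (+x side) of the bore, hidden, 32 mm in from the mouth; this point is on the bore's axis, axes as the mouth's. It grips the tube: beyond it sliding takes roughly 8 to 22 N, and the tube stays where it is left.
- lever_socket (a joint): Pivot of the lever socket, rad. At 0 the bore's outward axis dips 27 degrees below level; larger values dip more. The pivot is 240 mm above the worktop and 80 mm from the mouth. It turns stiffly (0.6 Nm) from -0.30 to +0.35, carries the handle's weight, and gives way if the tube is pushed sideways: the mouth then moves.
- tamper: Bystander: coffee tamper with wooden knob and white foot, 54 mm across, 81 mm high, standing free; origin under its middle.
- cup: Bystander: dark espresso cup, 64 mm across, 87 mm with its handle, 50 mm high, standing free; origin under its middle.
Things that resemble listed ones, but are neither listed nor needed, are in the scene too. What is meant by the lever_handle is not turquoise, and is the larger of those in its own colour.

How it is judged:
By the outcome, as a careful person would: the job done as asked, in the order asked, and still so for the second after the job is handed in, with the robot touching nothing.
It also fails if it takes over 51 s, if anything falls off the work surface, if the arm or the gripper's body presses on something with over 40 N, if the wrist force passes 120 N, or if a joint passes its speed limit or range.

## Working session

There is one attempt and no reset: what is moved stays moved. The work goes in short steps, Python scripts to look and compute and a tool call to move; the robot and the scene stay as the last step left them, time stands still between calls to the robot, and variables do not carry over. Pictures are saved under pics/ and viewed, about 8 in all and at most 12, crops included, and the job is handed in when it is done.

Besides the shell and the picture viewer there is one more tool, called after ">>>" by a JSON object that holds its "api" and its "payload". apply_moves: Moves the arm, as the interface text tells. Scaled input: -1 to 1 covers 0.03 m each way for a shift and 0.15 rad each way for a turn. Its arguments: {"type":"object","properties":{"commands":{"type":"array"},"jaw":{"type":"number"},"newtons":{"type":"number"}},"required":["commands"]}

```bash
mkdir -p pics && ls && python3 - <<'E'
from rig import manip
import cv2,numpy as np,json
s=manip.get_state(); print(s['clock'],s['position'],s['ee_rot'],s['width'],manip.hold_point_z)
for n in("scene","top"):
    d=manip.get_image(n); cv2.imwrite(f"pics/{n}0.png",d['frame'][:,:,::-1])
    print(n,[d[k] for k in('fx','fy','cx','cy')],np.round(d['extrinsics'],4).tolist(),[k for k in d])
E
```

```text
pics
0.0 [ 0.17300038 -0.54780687  0.23045986] [-6.15294134e-04  8.06548262e-01 -5.91167568e-01 -6.55541626e-04] 0.08557889832695642 0.0187
scene [465.36336438788527, 465.36336438788527, 320.6934048617345, 237.17213601115884] [[0.6503, 0.4234, -0.6308, -0.3706], [-0.7596, 0.3493, -0.5486, -0.8348], [-0.012, 0.8359, 0.5487, 0.8706], [0.0, 0.0, 0.0, 1.0]] ['frame', 'fx', 'fy', 'cx', 'cy', 'extrinsics']
top [611.5908517198043, 611.5908517198043, 320.2555644512705, 238.55173242558607] [[-0.0073, 0.9834, -0.181, 0.2032], [-1.0, -0.0071, 0.0018, -0.1279], [0.0005, 0.1811, 0.9835, 1.4927], [0.0, 0.0, 0.0, 1.0]] ['frame', 'fx', 'fy', 'cx', 'cy', 'extrinsics']
```

View pics/scene0.png

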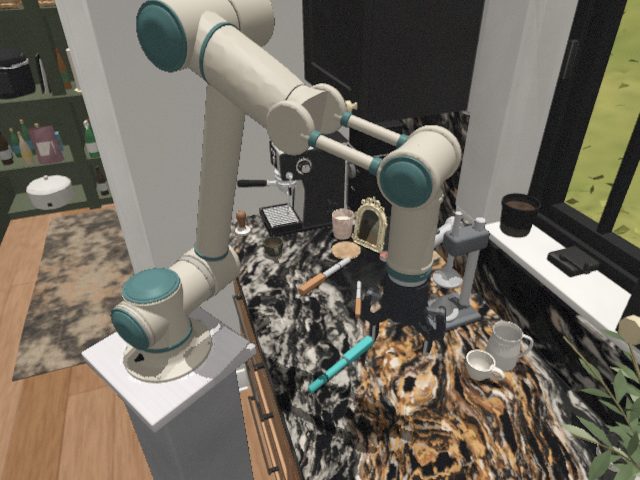

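View pics/top0.png

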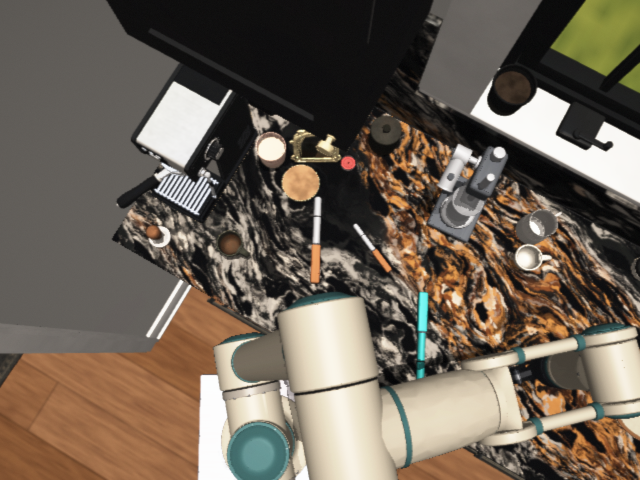

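The scene view shows the arm in front of the press. In the top view the larger orange/steel handle runs from its nose at about (317,198) to the grip end at (315,283). The press is at about (470,195), with the socket sleeve near (455,165). The tamper is at (157,235) and the cup at (230,243).

```bash
cat > h.py <<'E'
import numpy as np,cv2
from scipy.spatial.transform import Rotation as R
from rig import manip
def rot(q): return R.from_quat([q[1],q[2],q[3],q[0]]).as_matrix()
def state(): 
    s=manip.get_state(); T=np.eye(4); T[:3,:3]=rot(s['ee_rot']); T[:3,3]=s['position']; return s,T
def shot(n):
    s,T=state(); d=manip.get_image(n); E=T@d['mount'] if n=='wrist' else d['extrinsics']
    return d['frame'],dict(K=(d['fx'],d['fy'],d['cx'],d['cy']),E=np.array(E))
def ray(c,u,v):
    fx,fy,cx,cy=c['K']; r=c['E'][:3,:3]@np.array([(u-cx)/fx,-(v-cy)/fy,-1]); return c['E'][:3,3],r/np.linalg.norm(r)
def onz(c,u,v,z):
    o,r=ray(c,u,v); return o+r*(z-o[2])/r[2]
def proj(c,p):
    q=c['E'][:3,:3].T@(np.asarray(p)-c['E'][:3,3]); fx,fy,cx,cy=c['K']; return np.array([cx-fx*q[0]/q[2],cy+fy*q[1]/q[2]])
def tri(rays):
    A=sum(np.eye(3)-np.outer(r,r) for o,r in rays); b=sum((np.eye(3)-np.outer(r,r))@o for o,r in rays); p=np.linalg.solve(A,b)
    return p,[np.linalg.norm((np.eye(3)-np.outer(r,r))@(p-o)) for o,r in rays]
E
python3 - <<'E'
from h import *
f,c=shot('top')
hsv=cv2.cvtColor(f,cv2.COLOR_RGB2HSV)
m=cv2.inRange(hsv,(5,110,110),(18,255,255))[190:300,290:340]
n,l,st,ce=cv2.connectedComponentsWithStats(m); i=1+np.argmax(st[1:,4]); print(st[i])
cn=cv2.findContours((l==i).astype(np.uint8),0,1)[0][0]+[290,190]; r=cv2.minAreaRect(cn); print(r)
for u,v in cv2.boxPoints(r): print(np.round(onz(c,u,v,.02),4))
print('nose',onz(c,318,197,.012))
a=cv2.resize(f[130:290,270:400],None,fx=2.8,fy=3.6,interpolation=cv2.INTER_CUBIC)
a=cv2.resize(f[180:290,290:400],None,fx=3.5,fy=3.5,interpolation=cv2.INTER_CUBIC)
b=cv2.resize(f[140:250,420:520],None,fx=4,fy=4,interpolation=cv2.INTER_CUBIC)
o=np.zeros((440,800,3),np.uint8); o[:385,:385]=a; o[:,400:]=b
cv2.imwrite('pics/crop.png',o[:,:,::-1])
E
```

```text
[ 20  54  11  39 350]
((314.96197509765625, 263.1021423339844), (9.166967391967773, 38.04635238647461), 1.9749339818954468)
[ 0.3678 -0.1044  0.02  ]
[ 0.4611 -0.108   0.02  ]
[ 0.4601 -0.1304  0.02  ]
[ 0.3669 -0.1265  0.02  ]
nose [ 0.58113636 -0.1257955   0.012     ]
```

View pics/crop.png

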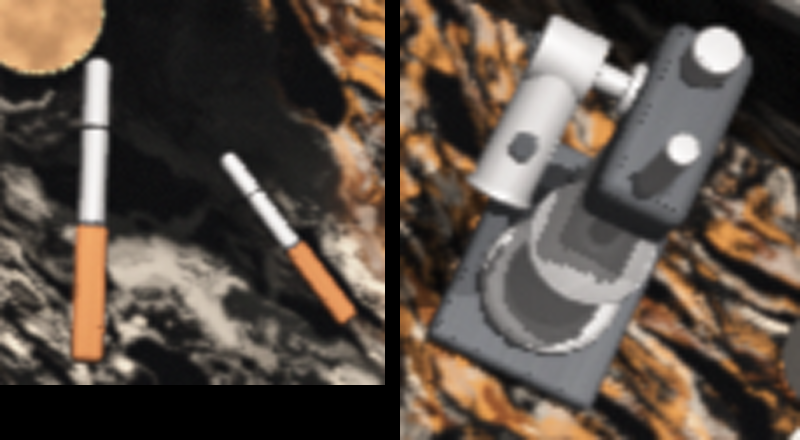

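The crop shows the handle with its ring mark at crop (94,127). The sleeve mouth centre is at crop ~(503,190), with the slanting sleeve up to (573,55). The plate's front corners are at (430,338) and (592,405).

```bash
python3 - <<'E'
from h import *
f,c=shot('top')
P=lambda x,y:(420+(x-400)/4,140+y/4)
a=onz(c,*P(430,336),.02);b=onz(c,*P(592,404),.02)
print('plate corners',a,b,np.linalg.norm(a-b))
d=b-a; x=np.array([-d[1],d[0],0]); 
print('yaw front',np.degrees(np.arctan2(x[1],x[0])))
yaw=np.arctan2(x[1],x[0])
m=onz(c,*P(503,190),.204); l=onz(c,*P(473,180),.204); r=onz(c,*P(531,203),.204);print('mouth',m,l,r,np.linalg.norm(l-r))
p=onz(c,*P(565,75),.24);print('pivot?',p,np.degrees(np.arctan2(*(p-m)[1::-1])),np.linalg.norm((p-m)[:2]))
# from plate
R2=lambda y:np.array([[np.cos(y),-np.sin(y)],[np.sin(y),np.cos(y)]])
for y in (yaw,np.radians(-30),np.radians(-35)):
  o=(a+b)[:2]/2-R2(y)@[-.11,0]; print(np.degrees(y),'origin',o,'mouth0',o+R2(y)@[-.0713,.065], 'pivot',o+R2(y)@[0,.065])
s,T=state();print(T.round(3)); d=manip.get_image('wrist');print(np.round(d['mount'],4).tolist(),d['fx'])
E
```

```text
plate corners [ 0.50877912 -0.3946483   0.02      ] [ 0.46559027 -0.49209457  0.02      ] 0.10658823297081689
yaw front -23.90324618024455
mouth [ 0.55141144 -0.40420452  0.204     ] [ 0.55714989 -0.38811959  0.204     ] [ 0.54400753 -0.41909937  0.204     ] 0.03365217157371974
pivot? [ 0.60478933 -0.43238679  0.24      ] -27.83299866249007 0.06036090840126801
-23.90324618024455 origin [ 0.58775011 -0.4879427 ] mouth0 [ 0.54890301 -0.3996274 ] pivot [ 0.61408768 -0.42851769]
-29.999999999999996 origin [ 0.58244749 -0.49837143] mouth0 [ 0.55319988 -0.40642978] pivot [ 0.61494749 -0.44207978]
-35.0 origin [ 0.57729142 -0.50646484] mouth0 [ 0.55616835 -0.41232396] pivot [ 0.61457389 -0.45321996]
[[ 0.301 -0.954 -0.     0.173]
 [-0.954 -0.301  0.001 -0.548]
 [-0.001 -0.    -1.     0.231]
 [ 0.     0.     0.     1.   ]]
[[1.0, -0.0006, -0.0006, -0.0], [-0.0007, -0.9558, -0.294, -0.0747], [-0.0004, 0.294, -0.9558, -0.1433], [0.0, 0.0, 0.0, 1.0]] 362.3404761211856
```

>>> {"api": "apply_moves", "payload": {"commands": [0,0,0,0,0,0.78,0,0,0,0,0,0.78,0,0,0,0,0,0.78,-0.865,-0.46,0,0,0,0,-0.865,-0.46,0,0,0,0,-0.865,-0.46,0,0,0,0,-0.865,-0.46,0,0,0,0,-0.865,-0.46,0,0,0,0,-0.865,-0.46,0,0,0,0,-0.865,-0.46,0,0,0,0,-0.865,-0.46,0,0,0,0,-0.865,-0.46,0,0,0,0,-0.865,-0.46,0,0,0,0,-0.865,-0.46,0,0,0,0,-0.865,-0.46,0,0,0,0,-0.865,-0.46,0,0,0,0,-0.865,-0.46,0,0,0,0,-0.865,-0.46,0,0,0,0,-0.865,-0.46,0,0,0,0,-0.865,-0.46,0,0,0,0], "jaw": 1, "newtons": 80}}

```text
clock: 2.25
position: [0.4278, -0.1171, 0.2313]
ee_rot: [-0.0, -0.691, 0.723, -0.0]
contact_force: [0.3, -0.7, 0.7]
width: 0.0851
```

```bash
python3 - <<'E'
from h import *
import pickle
f,c=shot('wrist'); s,T=state(); print(T.round(4)); g,cs=shot('scene')
pickle.dump((f,c,g,cs),open('v1.pkl','wb'))
hsv=cv2.cvtColor(f,cv2.COLOR_RGB2HSV)
m=cv2.inRange(hsv,(5,110,90),(18,255,255))
n,l,st,ce=cv2.connectedComponentsWithStats(m); i=1+np.argmax(st[1:,4]); print(st[i])
cn=cv2.findContours((l==i).astype(np.uint8),0,1)[0][0]; r=cv2.minAreaRect(cn); print(r)
for u,v in cv2.boxPoints(r): print((u,v),np.round(onz(c,u,v,.022),4))
b=cv2.resize(g[190:340,380:520],None,fx=3.2,fy=3.2,interpolation=cv2.INTER_CUBIC)
a=cv2.resize(f,(352,264)); o=np.zeros((480,800,3),np.uint8); o[:264,:352]=a; o[:,352:]=b
cv2.imwrite('pics/v1.png',o[:,:,::-1])
E
```

```text
[[-0.0435 -0.999   0.0028  0.4298]
 [-0.999   0.0435  0.0042 -0.1136]
 [-0.0043 -0.0026 -1.      0.2314]
 [ 0.      0.      0.      1.    ]]
[  476     0   164   350 19947]
((562.7181396484375, 174.10165405273438), (356.6800842285156, 155.2578582763672), 87.04541778564453)
(np.float32(476.0), np.float32(0.0)) [ 0.5983 -0.264   0.022 ]
(np.float32(631.05145), np.float32(-8.002655)) [ 0.5984 -0.3942  0.022 ]
(np.float32(649.4363), np.float32(348.2033)) [ 0.2468 -0.4891  0.022 ]
(np.float32(494.38483), np.float32(356.20596)) [ 0.2442 -0.3159  0.022 ]
```

View pics/v1.png

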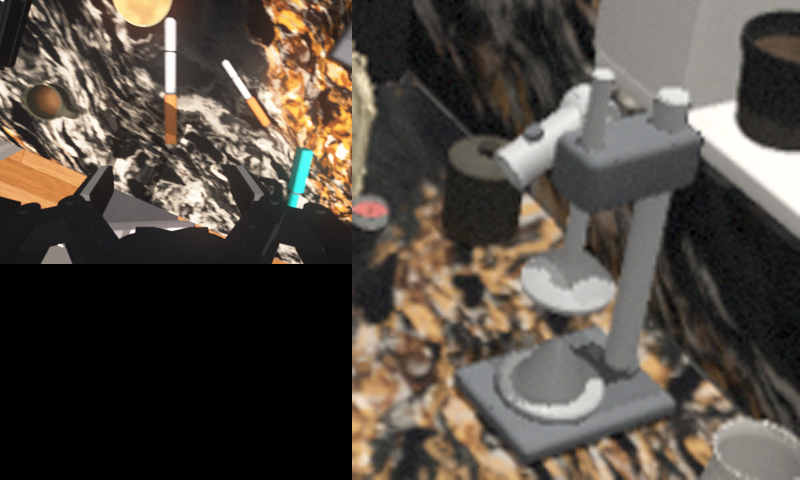

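Left (wrist view at 0.55 scale): the handle is ahead of the fingers, its tube at (170,50) and its grip at (171,115). Right (scene crop): the sleeve mouth is centred at ~(511,168).

```bash
python3 - <<'E'
from h import *
import pickle
f,c,g,cs=pickle.load(open('v1.pkl','rb'))
s,T=state(); print(s['position'])
hsv=cv2.cvtColor(f,cv2.COLOR_RGB2HSV)
m=cv2.inRange(hsv,(5,110,50),(20,255,255)); m[:, :280]=0; m[:,350:]=0; m[:140]=0;m[290:]=0
n,l,st,ce=cv2.connectedComponentsWithStats(m); i=1+np.argmax(st[1:,4]); print(st[i])
cn=cv2.findContours((l==i).astype(np.uint8),0,1)[0][0]; r=cv2.minAreaRect(cn); print(r)
for u,v in cv2.boxPoints(r): print((u,v),np.round(onz(c,u,v,.022),4))
print('nose',onz(c,309,32,.012))
ft,ct=shot('top')
p=tri([ray(cs,380+(511-352)/3.2,190+168/3.2),ray(ct,445.7,187.5)]);print('mouth',p)
# dot on sleeve: top crop (521,147), scene crop (534,131)
p2=tri([ray(cs,380+(534-352)/3.2,190+131/3.2),ray(ct,420+121/4,140+147/4)]);print('dot',p2)
E
```

```text
[ 0.42856383 -0.11571082  0.23127152]
[ 297  171   26   92 2114]
((309.5, 216.5), (91.0, 25.0), 90.0)
(np.float32(297.0), np.float32(171.0)) [ 0.4616 -0.1042  0.022 ]
(np.float32(322.0), np.float32(171.0)) [ 0.4606 -0.1283  0.022 ]
(np.float32(322.0), np.float32(262.0)) [ 0.3669 -0.1249  0.022 ]
(np.float32(297.0), np.float32(262.0)) [ 0.368  -0.0989  0.022 ]
nose [ 0.58257874 -0.12144189  0.012     ]
mouth (array([ 0.54958668, -0.40233392,  0.20805723]), [np.float64(0.0010921930085964241), np.float64(0.0010921930085963732)])
dot (array([ 0.56631883, -0.4080445 ,  0.23655236]), [np.float64(0.0002313568313743852), np.float64(0.00023135683137427208)])
```

>>> {"api": "apply_moves", "payload": {"commands": [0,0,0.9,0,0,0,0,0,0.9,0,0,0,0,0,0.9,0,0,0,0,0,0.9,0,0,0,0,0,0.9,0,0,0,0,0,0.9,0,0,0,0,0,0.8,0,0,0,0,0,0.6,0,0,0,0,0,0.5,0,0,0,0,0,0.2,0,0,0,0,0,0,0,0,0,0,0,0,0,0,0], "jaw": 1}}

```text
clock: 3.6
position: [0.4277, -0.1189, 0.0068]
ee_rot: [0.0, -0.691, 0.723, -0.0]
contact_force: [0.3, -1.0, -0.2]
width: 0.0853
```

```bash
python3 - <<'E'
from h import *
s,T=state(); print(s['position'],s['contact_force'],T[:3,:3].round(3))
E
```

```text
[ 0.4277054  -0.11889544  0.00676966] [ 0.30479128 -1.02035643 -0.15093827] [[-0.046 -0.999  0.001]
 [-0.999  0.046 -0.001]
 [ 0.001 -0.001 -1.   ]]
```

>>> {"api": "apply_moves", "payload": {"commands": [0,0,0.08,0,0,0,0,0,0,0,0,0,0,0,0,0,0,0,0,0,0,0,0,0,0,0,0,0,0,0,0,0,0,0,0,0,0,0,0,0,0,0,0,0,0,0,0,0], "jaw": -1, "newtons": 100}}

```text
clock: 4.4
position: [0.4276, -0.1182, 0.0045]
ee_rot: [0.0, -0.691, 0.723, -0.0]
contact_force: [-0.4, 1.0, 6.2]
width: 0.0198
```

>>> {"api": "apply_moves", "payload": {"commands": [0,0,-0.3,0,0,0,0,0,-0.7,0,0,0,0,0,-1,0,0,0,0,0,-1,0,0,0,0,0,-1,0,0,0,0,0,-1,0,0,0,0,0,-1,0,0,0,0,0,-1,0,0,0,0,0,-1,0,0,0,0,0,-1,0,0,0,0,0,-1,0,0,0,0,0,-0.9,0,0,0]}}

```text
clock: 5.6
position: [0.4268, -0.118, 0.3326]
ee_rot: [0.0, -0.691, 0.723, -0.0]
contact_force: [0.1, -0.9, -1.3]
width: 0.0193
```

>>> {"api": "apply_moves", "payload": {"commands": [0.8,-0.46,0,0,0,0,0.8,-0.46,0,0,0,0,0.8,-0.46,0,0,0,0,0.8,-0.46,0,0,0,0,0.8,-0.46,0,0,0,0,0.8,-0.46,0,0,0,0,0.8,-0.46,0,0,0,0,0.8,-0.46,0,0,0,0,0,0,0,0,0,0.65,0,0,0,0,0,0.65,0,0,0,0,0,0.65,0,0,0,0,0,0.65,0,0,0,0,0,0,0,0,0,0,0,0,0,0,0,0,0,0]}}

```text
clock: 7.1
position: [0.5288, -0.3149, 0.3309]
ee_rot: [-0.0, -0.538, 0.843, 0.0]
contact_force: [0.6, -0.6, -2.2]
width: 0.0199
```

```bash
python3 - <<'E'
from h import *
import pickle
f,c=shot('wrist'); s,T=state(); print(T.round(4),s['width'],s['contact_force'],s['clock'])
pickle.dump((f,c,T),open('v2.pkl','wb')); cv2.imwrite('pics/v2.png',f[:,:,::-1])
E
```

```text
[[-4.206e-01 -9.072e-01 -2.000e-04  5.289e-01]
 [-9.072e-01  4.206e-01  0.000e+00 -3.149e-01]
 [ 1.000e-04  1.000e-04 -1.000e+00  3.309e-01]
 [ 0.000e+00  0.000e+00  0.000e+00  1.000e+00]] 0.019791581123565105 [ 0.86118826  0.95342843 -1.50416119] 7.15
```

View pics/v2.png

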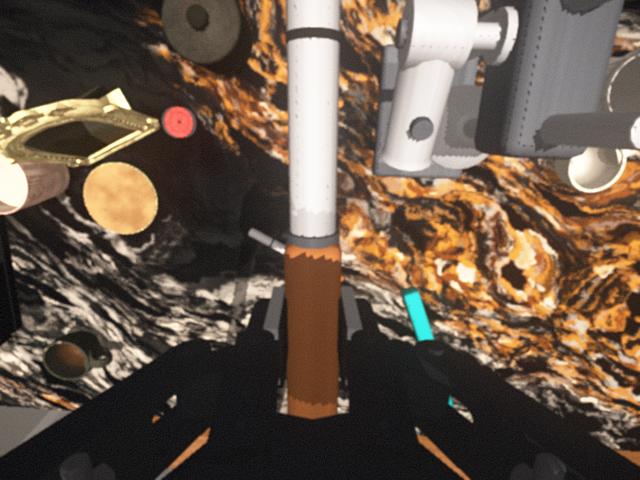

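The handle is held straight: the ring is at (313,33) and the grip sits between the pads. The sleeve is seen from above with its mouth rim from ~(383,160) to ~(432,172); the plate's left edge is near col 380, and the cap dot is at (421,128).

```bash
python3 - <<'E'
from h import *
import pickle
f,c,T=pickle.load(open('v2.pkl','rb')); g=cv2.cvtColor(f,cv2.COLOR_RGB2GRAY).astype(float)
L=[];Rr=[]
for r in range(88,152,4):
    row=cv2.GaussianBlur(g[r:r+1],(5,1),0)[0]; d=np.diff(row)
    a=375+np.argmax(d[375:410]); b=422+np.argmin(d[422:450]); L.append((a+.5,r));Rr.append((b+.5,r))
print(L);print(Rr)
def fit(P):
    P=np.array(P);k=np.polyfit(P[:,1],P[:,0],1);e=abs(P[:,0]-np.polyval(k,P[:,1]));P=P[e<=np.median(e)*2+.5];return np.polyfit(P[:,1],P[:,0],1)
kl,kr=fit(L),fit(Rr);print(kl,kr)
N=[]
for k in(kl,kr):
    n=np.cross(ray(c,np.polyval(k,80),80)[1],ray(c,np.polyval(k,160),160)[1]);N.append(n/np.linalg.norm(n))
ax=np.cross(*N); ax/=np.linalg.norm(ax); print('cyl axis',ax,'yaw',np.degrees(np.arctan2(ax[1],ax[0]))%180-180,'pitch',np.degrees(np.arcsin(ax[2])))
nb=N[0]+N[1]; nb/=np.linalg.norm(nb)   # bisecting plane
for p in (22,27,32):  # yaw given pitch
    from scipy.optimize import brentq
    p_=np.radians(p); y=brentq(lambda y:nb@[np.cos(p_)*np.cos(y),np.cos(p_)*np.sin(y),np.sin(p_)],-1.2,.4); print('pitch',p,'yaw',np.degrees(y))
cam=c['E'][:3,3]; half=np.arccos(abs(N[0]@N[1]))/2
m=np.array([.5496,-.4023,.206]); print('plane offset mm of mouth',1e3*nb@(m-cam),'half ang',np.degrees(half))
# plate left edge
for q in((380,60),(377,172),(440,177)): print(q,onz(c,*q,.02))
gs=pickle.load(open('v1.pkl','rb'))[3]; ct=shot('top')[1]
rs=ray(gs,380+(511-352)/3.2,190+168/3.2); rt=ray(ct,445.7,187.5); rw=ray(c,407.5,164)
for s in ([rs,rt,rw],[rs,rw],[rt,rw]): print(tri(s))
d=[ray(gs,380+(534-352)/3.2,190+131/3.2),ray(ct,420+121/4,140+147/4),ray(c,421,127)];print('dot',tri(d))
cv2.imwrite('pics/v2c.png',cv2.resize(f[0:200,360:560],None,fx=3,fy=3,interpolation=cv2.INTER_CUBIC)[:,:,::-1])
E
```

```text
[(np.float64(381.5), 88), (np.float64(394.5), 92), (np.float64(393.5), 96), (np.float64(393.5), 100), (np.float64(381.5), 104), (np.float64(393.5), 108), (np.float64(392.5), 112), (np.float64(379.5), 116), (np.float64(379.5), 120), (np.float64(390.5), 124), (np.float64(378.5), 128), (np.float64(388.5), 132), (np.float64(388.5), 136), (np.float64(377.5), 140), (np.float64(376.5), 144), (np.float64(385.5), 148)]
[(np.float64(449.5), 88), (np.float64(448.5), 92), (np.float64(447.5), 96), (np.float64(445.5), 100), (np.float64(445.5), 104), (np.float64(443.5), 108), (np.float64(442.5), 112), (np.float64(441.5), 116), (np.float64(439.5), 120), (np.float64(438.5), 124), (np.float64(437.5), 128), (np.float64(436.5), 132), (np.float64(435.5), 136), (np.float64(434.5), 140), (np.float64(432.5), 144), (np.float64(432.5), 148)]
[-1.56985294e-01  4.04461765e+02] [-2.95220588e-01  4.75523529e+02]
cyl axis [-0.74914594  0.31787239 -0.58115188] yaw -22.992145363122688 pitch -35.53160090173123
pitch 22 yaw -27.63030923735514
pitch 27 yaw -26.05831465563301
pitch 32 yaw -24.33300701528078
plane offset mm of mouth -3.337748821606027 half ang 4.553928324401568
(380, 60) [ 0.62929859 -0.44701842  0.02      ]
(377, 172) [ 0.51305883 -0.39682614  0.02      ]
(440, 177) [ 0.47429648 -0.46590075  0.02      ]
(array([ 0.54682565, -0.40090402,  0.21017304]), [np.float64(0.0018615830021858626), np.float64(0.003278005200374057), np.float64(0.004200112143353241)])
(array([ 0.54522121, -0.40027155,  0.20926302]), [np.float64(0.0027276129993941242), np.float64(0.002727612999394124)])
(array([ 0.54640435, -0.39770439,  0.22242307]), [np.float64(0.0023901509680035243), np.float64(0.002390150968003503)])
dot (array([ 0.56685364, -0.4081018 ,  0.23613353]), [np.float64(0.0002129052119712736), np.float64(0.000557826210721176), np.float64(0.0004940913794001571)])
```

View pics/v2c.png

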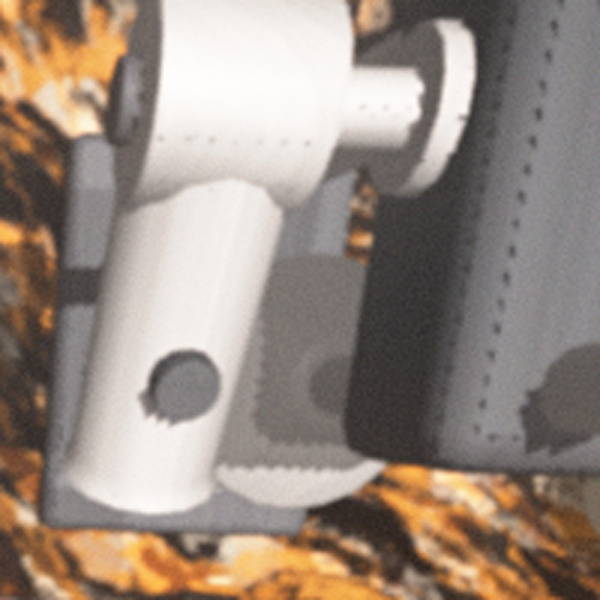

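```bash
python3 - <<'E'
from h import *
import pickle
from scipy.optimize import brentq
f,c,T=pickle.load(open('v2.pkl','rb'))
for r in (92,120,150): print(r,[tuple(int(x) for x in f[r,k]) for k in (378,384,388,392,396,400)],'|',[tuple(int(x) for x in f[r,k]) for k in (426,429,432,435,438,441,444,447,450,453)])
yw=lambda a,b:np.degrees(np.arctan2(*(b-a)[1::-1]))
print('front edge normal yaw',yw(onz(c,385,175.2,.02),onz(c,460,176.7,.02))+90, 'left edge yaw z0',yw(onz(c,375,175,0),onz(c,385,46.7,0)))
dot=np.array([.5669,-.4081,.2361])
for lab,l,r in(('eye',((401.7,75),(382.7,156.7)),((452.7,71.7),(431.7,163.3))),):
    N=[]
    for a,b in(l,r):
        n=np.cross(ray(c,*a)[1],ray(c,*b)[1]);N.append(n/np.linalg.norm(n))
    ax=np.cross(*N);ax/=np.linalg.norm(ax);print(lab,'axis pitch',np.degrees(np.arcsin(ax[2])),'yaw',yw(ax*0,-ax if ax[0]<0 else ax))
    nb=N[0]+N[1];nb/=np.linalg.norm(nb)
    for p in(24,27,30):
        q=np.radians(p);y=brentq(lambda y:nb@[np.cos(q)*np.cos(y),np.cos(q)*np.sin(y),np.sin(q)],-1.2,.4)
        d=np.array([np.cos(q)*np.cos(y),np.cos(q)*np.sin(y),np.sin(q)]);up=np.array([-np.sin(q)*np.cos(y),-np.sin(q)*np.sin(y),np.cos(q)])
        for h in(.018,.020):
            m=dot-.032*d-h*up; pv=m+.08*d
            print(p,'yaw',round(np.degrees(y),2),h,'mouth',m.round(4),'pivot z',pv[2].round(4),'off-plane mm',1e3*nb@(m-c['E'][:3,3]),'px',proj(c,m).round(1))
E
```

```text
92 [(87, 67, 57), (78, 73, 70), (81, 73, 72), (82, 76, 75), (139, 130, 128), (174, 163, 162)] | [(241, 237, 232), (241, 237, 233), (245, 240, 238), (241, 235, 233), (240, 233, 231), (233, 227, 223), (227, 218, 217), (205, 198, 191), (126, 118, 115), (122, 117, 114)]
120 [(86, 82, 84), (143, 141, 141), (132, 125, 126), (165, 156, 151), (190, 183, 174), (218, 208, 202)] | [(115, 112, 111), (115, 108, 108), (235, 230, 223), (230, 222, 218), (214, 205, 200), (165, 154, 155), (152, 144, 138), (129, 123, 117), (122, 116, 111), (124, 118, 115)]
150 [(122, 116, 115), (130, 126, 120), (184, 176, 169), (212, 204, 195), (228, 218, 214), (232, 227, 221)] | [(232, 227, 222), (215, 208, 201), (168, 156, 152), (152, 140, 136), (144, 138, 132), (146, 138, 132), (149, 140, 135), (154, 142, 137), (144, 138, 132), (148, 140, 132)]
front edge normal yaw -25.95854197738163 left edge yaw z0 -26.39360101084471
eye axis pitch 17.90738802488593 yaw -38.79479239677332
24 yaw -26.97 0.018 mouth [ 0.5474 -0.3982  0.2066] pivot z 0.2392 off-plane mm 1.1628487088116963 px [405.4 159.1]
24 yaw -26.97 0.02 mouth [ 0.5481 -0.3985  0.2048] pivot z 0.2374 off-plane mm 1.72985705768989 px [404.9 157.8]
27 yaw -25.97 0.018 mouth [ 0.5486 -0.3992  0.2055] pivot z 0.2419 off-plane mm 1.2919362832208474 px [405.7 156.8]
27 yaw -25.97 0.02 mouth [ 0.5494 -0.3996  0.2038] pivot z 0.2401 off-plane mm 1.873287695922276 px [405.2 155.3]
30 yaw -24.92 0.018 mouth [ 0.5499 -0.4002  0.2045] pivot z 0.2445 off-plane mm 1.442861748187701 px [406.1 154.4]
30 yaw -24.92 0.02 mouth [ 0.5508 -0.4006  0.2028] pivot z 0.2428 off-plane mm 2.0409826569965617 px [405.6 152.8]
```

```bash
python3 - <<'E'
from h import *
import pickle
f,c,T=pickle.load(open('v2.pkl','rb')); d=manip.get_image('wrist'); M=np.array(d['mount']); ct=dict(K=c['K'],E=M)
g=cv2.cvtColor(f,cv2.COLOR_RGB2GRAY).astype(int)
for r in (12,60,100,150,200):
    dd=np.diff(cv2.GaussianBlur(g[r-1:r+2].mean(0,keepdims=True),(5,1),0)[0]); a=275+np.argmax(dd[275:305]);b=322+np.argmin(dd[322:352])
    A,B=ray(ct,a+.5,r)[1],ray(ct,b+.5,r)[1]; bis=A+B; o=M[:3,3]
    # distance to axis from half angle, in plane perpendicular approx
    Axz=A[[0,2]]/np.linalg.norm(A[[0,2]]);Bxz=B[[0,2]]/np.linalg.norm(B[[0,2]]); h=np.arccos(Axz@Bxz)/2; D=.009/np.sin(h); bz=(Axz+Bxz)/np.linalg.norm(Axz+Bxz)
    p=o[[0,2]]+D*bz; y=o[1]+bis[1]*(p[1]-o[2])/bis[2]; print(r,a,b,'axis tool x,z',p.round(4),'y',round(y,4))
col=g[:,300:326].mean(1); print(col[20:55].astype(int).tolist())
for v in (33,): 
    for z in(-.0065,-.0045,-.0085):
        p=onz(ct,313,v,z-.009); print('ring y',z,p)
p=onz(ct,313,241,-.0175);print('grip front',p)
E
```

```text
12 282 339 axis tool x,z [-0.0003 -0.0127] y -0.1092
60 287 338 axis tool x,z [ 0.0004 -0.0024] y -0.097
100 287 342 axis tool x,z [ 0.001  -0.0164] y -0.0829
150 289 343 axis tool x,z [ 0.0015 -0.019 ] y -0.0671
200 289 335 axis tool x,z [ 0.0003 -0.0032] y -0.047
[243, 243, 243, 243, 244, 245, 234, 164, 90, 73, 75, 76, 76, 75, 75, 74, 84, 135, 205, 239, 244, 244, 244, 244, 244, 244, 244, 244, 244, 244, 244, 244, 244, 244, 245]
ring y -0.0065 [ 0.00034295 -0.10268243 -0.0155    ]
ring y -0.0045 [ 0.00034845 -0.1031205  -0.0135    ]
ring y -0.0085 [ 0.00033745 -0.10224436 -0.0175    ]
grip front [ 0.0004271  -0.03466885 -0.0175    ]
```

```bash
cat > goal.py <<'E'
from h import *
y,p=np.radians(-26.),np.radians(27.)
d=np.array([np.cos(p)*np.cos(y),np.cos(p)*np.sin(y),np.sin(p)]); xt=np.array([np.sin(y),-np.cos(y),0]); RG=np.column_stack([xt,-d,np.cross(xt,-d)])
mouth=np.array([.549,-.4008,.2045]); ring=np.array([0,-.1033,-.0065])
def report(back):
    s,T=state(); tgt=mouth-back*d-RG@ring
    print('tcp',s['position'],'target',tgt.round(4),'delta tool(now) mm',(1e3*T[:3,:3].T@(tgt-s['position'])).round(1),'delta in goal frame',(1e3*RG.T@(tgt-s['position'])).round(1),'rotvec deg',np.degrees(R.from_matrix(T[:3,:3].T@RG).as_rotvec()).round(2),'F tool',(T[:3,:3].T@s['contact_force']).round(1),s['clock'],s['width'])
    rm=T[:3,3]+T[:3,:3]@ring; print('ring minus mouth in (x_t,out,z_t) mm',(1e3*RG.T@(rm-mouth)).round(1))
E
python3 -c "
from goal import *
print(RG.round(3)); report(.08)"
```

```text
[[-0.438 -0.801  0.408]
 [-0.899  0.391 -0.199]
 [ 0.    -0.454 -0.891]]
tcp [ 0.52894983 -0.31495442  0.33095505] target [ 0.4049 -0.3305  0.1155] delta tool(now) mm [ 66.3 106.  215.5] delta in goal frame [ 68.4 191.1 144.4] rotvec deg [27.    0.26  1.08] F tool [-0.8  0.3  1.1] 7.25 0.01929343438393084
ring minus mouth in (x_t,out,z_t) mm [ -70.4 -102.8  -96.8]
```

>>> {"api": "apply_moves", "payload": {"commands": [0,0.88,0,0,0,0,0,0.88,0,0,0,0,0,0.88,0,0,0,0,0,0.88,0,0,0,0,0,0,0,0,0,0.13,0,0,0,0.785,0,0,0,0,0,0.785,0,0,0,0,0,0.785,0,0,0,0,0,0.785,0,0,0,0.8,0,0,0,0,0,0.8,0,0,0,0,0,0.8,0,0,0,0,0,0.8,0,0,0,0,0,0,0,0,0,0]}}

```text
clock: 8.65
position: [0.3538, -0.2306, 0.2851]
ee_rot: [0.123, -0.515, 0.826, -0.196]
contact_force: [-0.4, 0.1, -1.8]
width: 0.0195
```

```bash
python3 -c "
from goal import *
report(.08)"
```

```text
tcp [ 0.3537636  -0.23064089  0.28508344] target [ 0.4049 -0.3305  0.1155] delta tool(now) mm [ 67.5  -4.  191.8] delta in goal frame [ 67.4  -2.9 191.8] rotvec deg [ 0.3   0.04 -0.11] F tool [0.1 1.2 1.4] 8.65 0.01946927860377353
ring minus mouth in (x_t,out,z_t) mm [ -67.2   82.9 -191.3]
```

>>> {"api": "apply_moves", "payload": {"commands": [0.28,0,0.8,0,0,0,0.28,0,0.8,0,0,0,0.28,0,0.8,0,0,0,0.28,0,0.8,0,0,0,0.28,0,0.8,0,0,0,0.28,0,0.8,0,0,0,0.28,-0.07,0.8,0,0,0,0.28,-0.07,0.8,0,0,0,0,0,0,0,0,0,0,0,0,0,0,0]}}

```text
clock: 9.65
position: [0.4092, -0.3338, 0.118]
ee_rot: [0.124, -0.515, 0.825, -0.198]
contact_force: [-0.8, -0.3, -2.0]
width: 0.0197
```

```bash
python3 - <<'E'
from goal import *
report(.08)
g,cs=shot('scene'); f,c=shot('top')
s,T=state(); nose=T[:3,3]+T[:3,:3]@(ring+[0,-.05,0])
print('px nose,mouth scene',proj(cs,nose),proj(cs,mouth),'top',proj(c,nose),proj(c,mouth))
u0,v0=proj(cs,nose).astype(int); u1,v1=proj(c,nose).astype(int)
print('orig',u0-35,v0-50,u1-50,v1-50)
a=cv2.resize(g[v0-50:v0+50,u0-35:u0+65],(396,396),interpolation=2); b=cv2.resize(f[v1-50:v1+50,u1-50:u1+50],(396,396),interpolation=2)
cv2.imwrite('pics/v3.png',np.hstack([a,b])[:,:,::-1])
E
```

```text
tcp [ 0.40922962 -0.33378678  0.11801732] target [ 0.4049 -0.3305  0.1155] delta tool(now) mm [-1.   5.9 -0.2] delta in goal frame [-1.   5.9 -0.2] rotvec deg [ 0.04  0.01 -0.05] F tool [0.6 1.4 1.5] 9.65 0.01971390903174919
ring minus mouth in (x_t,out,z_t) mm [ 1.1 74.1  0.3]
px nose,mouth scene [421.8406659  248.82026948] [429.29997068 243.43874258] top [439.76933393 198.56052971] [444.28094784 188.52418693]
orig 386 198 389 148
```

View pics/v3.png

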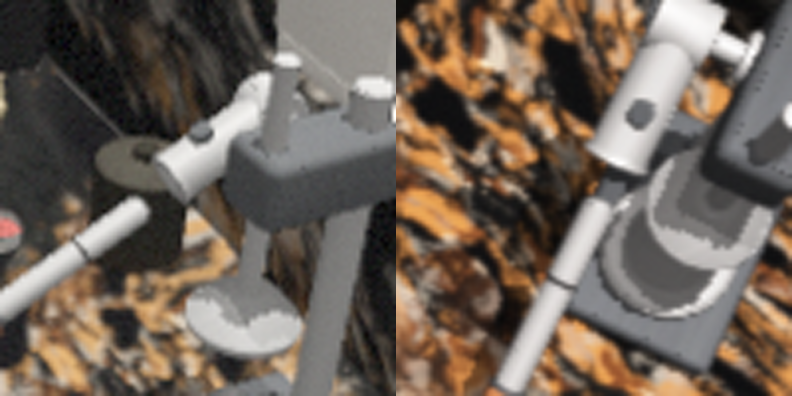

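Left (scene): the nose is at crop (138,208) and the mouth at ~(170,172). Right (top): the nose is at (602,200) and the mouth centre at ~(615,158). The tube's line passes slightly right of and below the mouth, so I'll measure it.

```bash
python3 - <<'E'
from goal import *
import pickle
s,T=state()
g,cs=shot('scene'); f,c=shot('top'); pickle.dump((g,cs,f,c,T),open('v3.pkl','wb'))
def seg(im,rows,lo,hi,axis):
    gr=cv2.cvtColor(im,cv2.COLOR_RGB2HSV); out=[]
    for r in rows:
        line=gr[r] if axis==0 else gr[:,r]
        ok=((line[:,2]>115)&(line[:,1]<35)); idx=[k for k in range(lo(r),hi(r)) if ok[k]]
        out.append((r,idx[0],idx[-1],len(idx)) if idx else (r,))
    return out
# top: tube rows 202..240, sleeve rows 163..185
pt=lambda v: 389+(602-396-(v-148-50.5)*3.96*.497)/3.96
print('top tube',seg(f,range(203,240,4),lambda r:int(pt(r)-8),lambda r:int(pt(r)+8),0))
ps=lambda v:389+(617-396-((v-148)*3.96-155)*.59)/3.96
print('top sleeve',seg(f,range(164,186,2),lambda r:int(ps(r)-11),lambda r:int(ps(r)+12),0))
# scene: columns
qt=lambda u:198+(208-((u-386)*3.96-138)*.767)/3.96
print('scene tube',seg(g,range(390,421,4),lambda u:int(qt(u)-8),lambda u:int(qt(u)+8),1))
qs=lambda u:198+(172-((u-386)*3.96-172)*.73)/3.96
print('scene sleeve',seg(g,range(430,446,2),lambda u:int(qs(u)-10),lambda u:int(qs(u)+10),1))
P=lambda c,t:proj(c,T[:3,3]+T[:3,:3]@(ring+[0,-t,0])).round(1)
print('model tube top',P(c,.05),P(c,-.03),'scene',P(cs,.05),P(cs,-.03))
Q=lambda c,t:proj(c,mouth+t*d).round(1)
print('model sleeve top',Q(c,0),Q(c,.05),'scene',Q(cs,0),Q(cs,.05))
E
```

```text
top tube [(203, 434, 443, 10), (207, 432, 443, 10), (211, 430, 438, 9), (215, 428, 439, 12), (219, 427, 437, 9), (223, 424, 435, 12), (227, 422, 430, 9), (231, 420, 428, 9), (235, 418, 426, 9), (239, 416, 424, 9)]
top sleeve [(164, 448, 465, 18), (166, 447, 463, 17), (168, 446, 463, 18), (170, 445, 461, 17), (172, 444, 460, 17), (174, 443, 459, 15), (176, 442, 459, 13), (178, 441, 461, 16), (180, 440, 460, 21), (182, 439, 455, 17), (184, 437, 454, 18)]
scene tube [(390, 268, 275, 8), (394, 265, 273, 9), (398, 262, 270, 9), (402, 259, 267, 9), (406, 256, 264, 9), (410, 253, 261, 9), (414, 250, 258, 9), (418, 247, 255, 9)]
scene sleeve [(430, 234, 245, 12), (432, 232, 246, 15), (434, 230, 246, 16), (436, 229, 244, 14), (438, 229, 243, 14), (440, 227, 241, 15), (442, 225, 240, 16), (444, 224, 233, 10)]
model tube top [439.8 198.6] [423.8 230.6] scene [421.8 248.8] [396.5 267.3]
model sleeve top [444.3 188.5] [454.7 167.7] scene [429.3 243.4] [445. 232.]
```

>>> {"api": "apply_moves", "payload": {"commands": [-0.083,0,-0.033,0,0,0,0,0,0,0,0,0,0,-0.25,0,0,0,0,0,-0.25,0,0,0,0,0,-0.25,0,0,0,0,0,-0.2,0,0,0,0,0,-0.17,0,0,0,0,0,0,0,0,0,0]}}

```text
clock: 10.65
position: [0.437, -0.3445, 0.1347]
ee_rot: [0.124, -0.515, 0.825, -0.198]
contact_force: [0.4, -0.3, -2.0]
width: 0.0198
```

```bash
python3 - <<'E'
from goal import *
report(.0)
s,_=state(); print(s['moment'])
E
```

```text
tcp [ 0.43695553 -0.34447569  0.13472013] target [ 0.4689 -0.3617  0.1518] delta tool(now) mm [  1.5 -40.1   1.3] delta in goal frame [  1.5 -40.1   1.3] rotvec deg [-0.03 -0.03  0.  ] F tool [0.1 0.5 2. ] 10.65 0.01980237235969108
ring minus mouth in (x_t,out,z_t) mm [-1.5 40.1 -1.3]
[0.23292968 0.34468902 0.0444834 ]
```

>>> {"api": "apply_moves", "payload": {"commands": [0,-0.12,0,0,0,0,0,-0.12,0,0,0,0,0,-0.12,0,0,0,0,0,0,0,0,0,0]}}

```text
clock: 11.05
position: [0.4451, -0.3484, 0.1394]
ee_rot: [0.124, -0.515, 0.825, -0.198]
contact_force: [1.3, -0.3, -2.2]
width: 0.0197
```

```bash
python3 - <<'E'
from goal import *
report(.0)
s,_=state(); print(s['moment'])
E
```

```text
tcp [ 0.44513113 -0.3484337   0.1393949 ] target [ 0.4689 -0.3617  0.1518] delta tool(now) mm [  1.5 -29.9   1.3] delta in goal frame [  1.5 -29.9   1.3] rotvec deg [-0.01 -0.03 -0.03] F tool [-0.3 -0.2  2.6] 11.05 0.019678658365238886
ring minus mouth in (x_t,out,z_t) mm [-1.5 29.9 -1.3]
[0.20010332 0.32488088 0.11559387]
```

>>> {"api": "apply_moves", "payload": {"commands": [0,-0.1,0,0,0,0,0,-0.1,0,0,0,0,0,-0.1,0,0,0,0,0,0,0,0,0,0]}}

```text
clock: 11.45
position: [0.4524, -0.352, 0.1435]
ee_rot: [0.124, -0.515, 0.825, -0.198]
contact_force: [1.3, -0.2, -2.9]
width: 0.0198
```

```bash
python3 - <<'E'
from goal import *
report(.0)
s,_=state(); print(s['moment'])
E
```

```text
tcp [ 0.45236763 -0.35198015  0.14347811] target [ 0.4689 -0.3617  0.1518] delta tool(now) mm [  1.5 -20.9   1.3] delta in goal frame [  1.5 -20.9   1.3] rotvec deg [-0.01 -0.03 -0.03] F tool [-0.4  0.2  3.2] 11.45 0.019820562291313487
ring minus mouth in (x_t,out,z_t) mm [-1.5 20.9 -1.3]
[0.26537807 0.33175229 0.18937217]
```

```bash
python3 - <<'E'
from goal import *
g,cs=shot('scene'); w,cw=shot('wrist')
print('ring px',proj(cw,mouth+.0209*(-d)), 'mouth px',proj(cw,mouth))
a=cv2.resize(g[200:290,385:475],(396,396),interpolation=2); b=cv2.resize(w[0:200,215:415],(396,396),interpolation=2)
cv2.imwrite('pics/v4.png',np.hstack([a,b])[:,:,::-1])
E
```

```text
ring px [316.35645439  39.61385015] mouth px [316.60910362 -32.23684174]
```

View pics/v4.png

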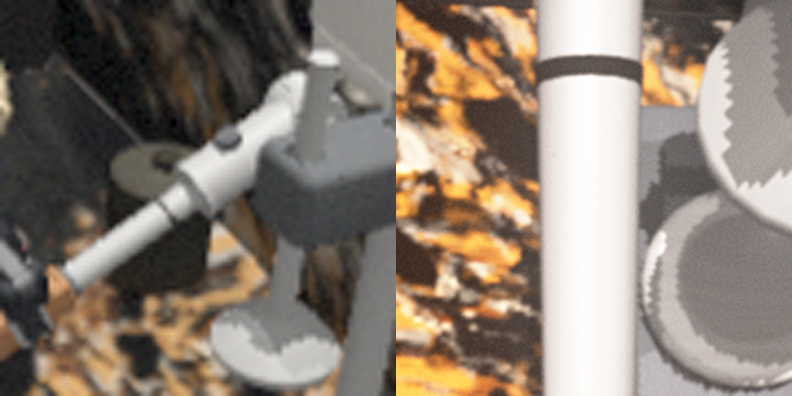

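Left (scene): the tube is inside the sleeve; the ring is at crop (168,210) and the mouth rim at about (192,190). Right (wrist): the ring is at crop (589,68), and the mouth is still out of frame.

>>> {"api": "apply_moves", "payload": {"commands": [0,-0.1,0,0,0,0,0,-0.1,0,0,0,0,0,-0.1,0,0,0,0,0,0,0,0,0,0]}}

```text
clock: 11.95
position: [0.4572, -0.3533, 0.1454]
ee_rot: [0.123, -0.515, 0.825, -0.195]
contact_force: [-6.5, 2.2, -2.2]
width: 0.0201
```

```bash
python3 - <<'E'
from goal import *
report(.0)
s,_=state(); print(s['moment'])
E
```

```text
tcp [ 0.45722421 -0.35325095  0.1453574 ] target [ 0.4689 -0.3617  0.1518] delta tool(now) mm [  2.5 -15.6   0.6] delta in goal frame [  2.5 -15.6   0.7] rotvec deg [ 0.36  0.1  -0.05] F tool [ 0.9  7.1 -1. ] 11.95 0.020097526492752992
ring minus mouth in (x_t,out,z_t) mm [-2.4 15.6 -0.1]
[ 0.53969455  1.23814418 -0.19447462]
```

>>> {"api": "apply_moves", "payload": {"commands": [0,-0.1,0,0,0,0,0,-0.1,0,0,0,0,0,0,0,0,0,0]}}

```text
clock: 12.25
position: [0.4586, -0.3527, 0.145]
ee_rot: [0.122, -0.516, 0.826, -0.19]
contact_force: [-16.9, 4.0, -3.8]
width: 0.0196
```

```bash
python3 - <<'E'
from goal import *
report(.0)
s,_=state(); print(s['moment'])
E
```

```text
tcp [ 0.45856774 -0.35272557  0.14501022] target [ 0.4689 -0.3617  0.1518] delta tool(now) mm [  3.5 -14.9  -0.3] delta in goal frame [  3.6 -14.9  -0. ] rotvec deg [ 0.87  0.25 -0.08] F tool [ 3.9 16.9 -4. ] 12.25 0.01964224903216063
ring minus mouth in (x_t,out,z_t) mm [-3.4 14.8  1.6]
[ 0.77937044  2.40324476 -0.82049919]
```

>>> {"api": "apply_moves", "payload": {"commands": [0.06,-0.1,-0.03,0,0,0,0,0,0,0,0,0,0,0,0,0,0,0]}}

```text
clock: 12.55
position: [0.4603, -0.355, 0.1473]
ee_rot: [0.122, -0.517, 0.826, -0.19]
contact_force: [-13.7, 5.0, -4.7]
width: 0.0201
```

```bash
python3 - <<'E'
from goal import *
report(.0)
s,_=state(); print(s['moment'])
E
```

```text
tcp [ 0.46028189 -0.35496217  0.14728614] target [ 0.4689 -0.3617  0.1518] delta tool(now) mm [  2.3 -11.6   0.7] delta in goal frame [  2.3 -11.6   0.8] rotvec deg [ 0.85  0.31 -0.03] F tool [ 1.5 15.1 -2.2] 12.55 0.020097682874913397
ring minus mouth in (x_t,out,z_t) mm [-2.2 11.5  0.7]
[ 0.97855917  2.10278215 -0.20587869]
```

>>> {"api": "apply_moves", "payload": {"commands": [0.02,-0.12,0,0,0,0,0.02,-0.12,0,0,0,0,0,0,0,0,0,0]}}

```text
clock: 12.85
position: [0.4659, -0.3586, 0.1507]
ee_rot: [0.122, -0.517, 0.826, -0.19]
contact_force: [-9.2, 6.1, -4.1]
width: 0.0197
```

```bash
python3 - <<'E'
from goal import *
report(.0)
s,_=state(); print(s['moment'])
g,cs=shot('scene'); w,cw=shot('wrist')
a=cv2.resize(g[200:290,385:475],(396,396),interpolation=2); b=cv2.resize(w[0:100,265:365],(396,396),interpolation=2)
cv2.imwrite('pics/v5.png',np.hstack([a,b])[:,:,::-1])
E
```

```text
tcp [ 0.4658547  -0.35859128  0.15067102] target [ 0.4689 -0.3617  0.1518] delta tool(now) mm [ 1.5 -4.2  0.8] delta in goal frame [ 1.5 -4.2  0.9] rotvec deg [0.85 0.34 0.02] F tool [-1.4 11.6 -1.2] 12.85 0.019740747221282103
ring minus mouth in (x_t,out,z_t) mm [-1.5  4.1  0.7]
[1.02307174 1.74029349 0.37779436]
```

View pics/v5.png

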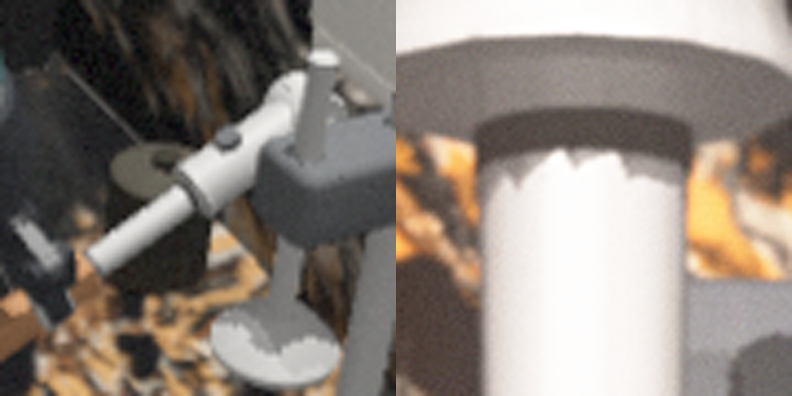

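The wrist view now shows the grey mouth face, with its outer rim at crop y≈40 and inner edge at ~108. The dark ring sits just outside it at y≈108–150, so the ring is a few mm short.

```bash
cat > gap.py <<'E'
from goal import *
w,cw=shot('wrist'); ct=dict(K=cw['K'],E=np.array(manip.get_image('wrist')['mount']))
g=cv2.cvtColor(w,cv2.COLOR_RGB2GRAY).astype(int)
print('col mean rows0-55',g[0:56,308:320].mean(1).astype(int).tolist())
print('row12',g[10:14,200:440:6].mean(0).astype(int).tolist())
za=-.0065
for yr in(-.1033,):
    print('ring band rows (front/back edges)',[proj(ct,[0,yr+e,za-.009])[1].round(1) for e in(.0015,-.0015)])
    for t in(0,.001,.002,.003,.004,.005,.006):
        ym=yr-t; print(t,'hole top',proj(ct,[0,ym,za-.0125])[1].round(1),'rim top',[proj(ct,[0,ym,za-r])[1].round(1) for r in(.017,.018,.0195)],'rim side',proj(ct,[.018,ym,za]).round(0))
E
python3 gap.py; python3 -c "
import cv2
from h import *
w,_=shot('wrist'); cv2.imwrite('pics/v6.png',cv2.resize(w[0:70,240:390],(800,373),interpolation=2)[:,:,::-1])"
```

```text
col mean rows0-55 [253, 253, 253, 253, 253, 254, 254, 255, 255, 232, 145, 124, 125, 128, 134, 141, 146, 147, 147, 148, 146, 147, 147, 147, 148, 145, 132, 99, 82, 83, 82, 83, 82, 81, 80, 82, 84, 112, 153, 188, 209, 229, 242, 249, 252, 252, 252, 251, 251, 251, 251, 251, 252, 251, 251, 251]
row12 [60, 57, 48, 46, 48, 49, 55, 52, 66, 71, 224, 236, 218, 181, 142, 140, 137, 132, 125, 132, 137, 143, 150, 167, 207, 235, 235, 204, 65, 70, 67, 70, 66, 98, 100, 101, 99, 97, 101, 99]
ring band rows (front/back edges) [np.float64(37.2), np.float64(26.5)]
0 hole top 29.0 rim top [np.float64(25.1), np.float64(24.2), np.float64(22.8)] rim side [365.  39.]
0.001 hole top 25.3 rim top [np.float64(21.2), np.float64(20.3), np.float64(18.8)] rim side [366.  35.]
0.002 hole top 21.6 rim top [np.float64(17.3), np.float64(16.3), np.float64(14.8)] rim side [366.  32.]
0.003 hole top 17.9 rim top [np.float64(13.4), np.float64(12.4), np.float64(10.8)] rim side [366.  29.]
0.004 hole top 14.1 rim top [np.float64(9.5), np.float64(8.4), np.float64(6.8)] rim side [366.  25.]
0.005 hole top 10.3 rim top [np.float64(5.6), np.float64(4.5), np.float64(2.7)] rim side [366.  22.]
0.006 hole top 6.5 rim top [np.float64(1.6), np.float64(0.4), np.float64(-1.3)] rim side [366.  18.]
```

View pics/v6.png

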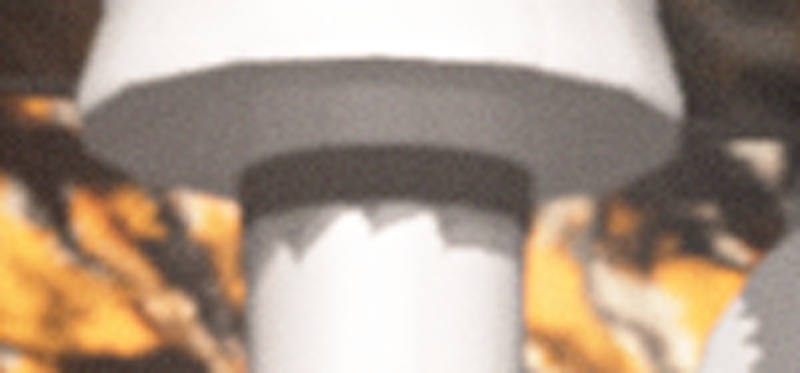

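The ring band (rows 27–37) is fully outside. The hole edge at row ≈14.5 and the rim at ≈10 put the ring about 3.7 mm short of the mouth. I'll push 3 mm and re-measure.

>>> {"api": "apply_moves", "payload": {"commands": [0,-0.1,0,0,0,0,0,0,0,0,0,0,0,0,0,0,0,0]}}

```text
clock: 13.4
position: [0.4684, -0.3597, 0.1521]
ee_rot: [0.122, -0.517, 0.826, -0.19]
contact_force: [-10.0, 6.3, -4.6]
width: 0.0193
```

```bash
python3 gap.py | head -3; python3 -c "
from goal import *
report(0.)"
```

```text
col mean rows0-55 [254, 254, 254, 253, 253, 253, 253, 253, 253, 253, 253, 253, 253, 253, 253, 254, 254, 255, 253, 200, 130, 122, 126, 132, 140, 144, 129, 101, 86, 86, 85, 85, 83, 82, 83, 83, 84, 103, 131, 143, 145, 144, 145, 145, 148, 155, 166, 176, 194, 218, 236, 246, 250, 251, 251, 251]
row12 [53, 45, 35, 35, 38, 46, 48, 55, 59, 66, 172, 232, 242, 247, 249, 251, 253, 253, 254, 253, 253, 251, 249, 247, 243, 235, 223, 166, 66, 72, 87, 89, 74, 96, 98, 97, 95, 98, 97, 97]
ring band rows (front/back edges) [np.float64(37.2), np.float64(26.5)]
tcp [ 0.4684512  -0.3597588   0.15218342] target [ 0.4689 -0.3617  0.1518] delta tool(now) mm [ 1.6 -1.   0.9] delta in goal frame [ 1.6 -1.   0.9] rotvec deg [0.83 0.34 0.03] F tool [-1.4 14.3 -1.6] 13.5 0.019919084760045065
ring minus mouth in (x_t,out,z_t) mm [-1.6  0.9  0.6]
```

>>> {"api": "apply_moves", "payload": {"commands": [0,-0.037,0,0,0,0,0,0,0,0,0,0,0,0,0,0,0,0]}}

```text
clock: 13.8
position: [0.4687, -0.3597, 0.1521]
ee_rot: [0.122, -0.517, 0.826, -0.19]
contact_force: [-12.3, 7.1, -3.8]
width: 0.0198
```

```bash
python3 gap.py | head -3; python3 -c "
from goal import *
report(0.)
w,_=shot('wrist'); cv2.imwrite('pics/v7.png',cv2.resize(w[0:70,240:390],(800,373),interpolation=2)[:,:,::-1])"
```

```text
col mean rows0-55 [254, 254, 254, 253, 253, 253, 253, 253, 253, 253, 253, 253, 253, 253, 253, 253, 254, 255, 255, 249, 181, 125, 124, 126, 131, 135, 121, 95, 84, 83, 84, 83, 83, 82, 84, 81, 85, 105, 133, 143, 146, 144, 144, 144, 143, 148, 157, 168, 180, 199, 221, 238, 246, 250, 251, 252]
row12 [53, 46, 34, 33, 37, 47, 48, 52, 61, 65, 154, 228, 241, 245, 248, 251, 253, 253, 254, 253, 252, 251, 248, 247, 243, 235, 224, 171, 66, 71, 86, 86, 76, 92, 98, 98, 99, 96, 99, 96]
ring band rows (front/back edges) [np.float64(37.2), np.float64(26.5)]
tcp [ 0.46867238 -0.35966034  0.15210054] target [ 0.4689 -0.3617  0.1518] delta tool(now) mm [ 1.8 -0.9  0.8] delta in goal frame [ 1.8 -0.9  0.8] rotvec deg [0.93 0.36 0.02] F tool [-0.9 15.5 -3. ] 13.9 0.020006062806700965
ring minus mouth in (x_t,out,z_t) mm [-1.8  0.8  0.9]
```

View pics/v7.png

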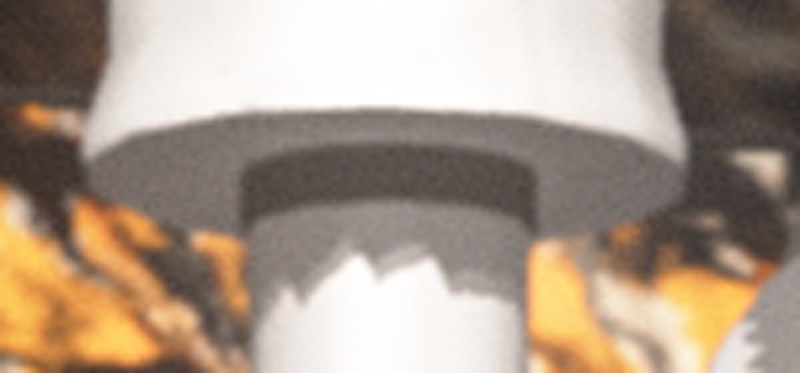

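The ring is now fully visible, right against the hole edge. That puts it about 0.7–1.2 mm short, so one more small push.

>>> {"api": "apply_moves", "payload": {"commands": [0,-0.035,0,0,0,0,0,0,0,0,0,0,0,0,0,0,0,0]}}

```text
clock: 14.25
position: [0.4693, -0.3599, 0.1524]
ee_rot: [0.122, -0.517, 0.826, -0.189]
contact_force: [-13.1, 7.5, -4.6]
width: 0.0196
```

```bash
python3 gap.py | head -1; python3 -c "
from goal import *
report(0.)"
```

```text
col mean rows0-55 [254, 254, 254, 254, 254, 254, 253, 253, 253, 253, 253, 253, 253, 253, 253, 253, 253, 253, 254, 254, 255, 255, 236, 150, 123, 123, 121, 108, 92, 84, 84, 83, 85, 82, 81, 82, 83, 106, 135, 145, 144, 144, 144, 144, 143, 143, 143, 145, 152, 162, 173, 191, 216, 233, 245, 250]
tcp [ 0.46930631 -0.35988696  0.15238361] target [ 0.4689 -0.3617  0.1518] delta tool(now) mm [ 1.8 -0.2  0.7] delta in goal frame [ 1.8 -0.2  0.7] rotvec deg [0.96 0.37 0.02] F tool [ 0.4 15.9 -3.5] 14.35 0.01989641356254987
ring minus mouth in (x_t,out,z_t) mm [-1.8  0.1  1. ]
```

>>> {"api": "apply_moves", "payload": {"commands": [0,0.1,0,0,0,0,0,0.08,0,0,0,0,0,0,0,0,0,0,0,0,0,0,0,0]}}

```text
clock: 14.75
position: [0.4686, -0.3607, 0.153]
ee_rot: [0.123, -0.516, 0.825, -0.194]
contact_force: [-1.7, 5.7, -5.2]
width: 0.0196
```

```bash
python3 gap.py | head -1; python3 -c "
from goal import *
report(0.)"
```

```text
col mean rows0-55 [254, 254, 254, 254, 254, 254, 253, 253, 253, 253, 253, 253, 253, 253, 253, 253, 253, 253, 253, 254, 254, 255, 255, 233, 150, 122, 122, 119, 105, 89, 84, 82, 83, 83, 83, 82, 82, 90, 113, 136, 144, 142, 143, 144, 143, 142, 142, 145, 154, 162, 175, 197, 218, 234, 244, 249]
tcp [ 0.46862551 -0.36068321  0.15296591] target [ 0.4689 -0.3617  0.1518] delta tool(now) mm [ 0.8 -0.1  1.4] delta in goal frame [ 0.8 -0.1  1.4] rotvec deg [0.43 0.23 0.03] F tool [-4.2  7.   2.4] 14.85 0.01987356885276612
ring minus mouth in (x_t,out,z_t) mm [-0.8  0.1 -0.6]
```

>>> {"api": "apply_moves", "payload": {"commands": [-0.06,0.06,0,0,0,0,0,0.04,0,0,0,0,0,0,0,0,0,0,0,0,0,0,0,0]}}

```text
clock: 15.25
position: [0.4685, -0.3605, 0.1535]
ee_rot: [0.124, -0.515, 0.825, -0.197]
contact_force: [1.3, 2.7, -5.8]
width: 0.0196
```

```bash
python3 gap.py | head -1; python3 -c "
from goal import *
report(0.)"
```

```text
col mean rows0-55 [254, 254, 254, 254, 254, 254, 254, 254, 253, 253, 253, 253, 253, 253, 253, 253, 253, 253, 253, 253, 254, 254, 255, 255, 222, 141, 122, 124, 119, 104, 88, 83, 83, 83, 82, 82, 81, 84, 102, 129, 142, 145, 143, 143, 143, 143, 145, 145, 150, 158, 168, 185, 210, 229, 242, 249]
tcp [ 0.46847009 -0.36054535  0.15355552] target [ 0.4689 -0.3617  0.1518] delta tool(now) mm [ 0.9 -0.   2. ] delta in goal frame [ 0.9 -0.   2. ] rotvec deg [ 0.09  0.03 -0.02] F tool [-4.5  2.4  6.2] 15.35 0.01962866143713768
ring minus mouth in (x_t,out,z_t) mm [-0.8  0.  -1.8]
```

>>> {"api": "apply_moves", "payload": {"commands": [-0.05,0.02,0.05,0,0,0,0,0,0,0,0,0,0,0,0,0,0,0]}}

```text
clock: 15.65
position: [0.4692, -0.3602, 0.1525]
ee_rot: [0.123, -0.515, 0.825, -0.198]
contact_force: [-1.8, 2.4, -3.8]
width: 0.0197
```

>>> {"api": "apply_moves", "payload": {"commands": [0,0,0,0,0,0,0,0,0,0,0,0,0,0,0,0,0,0,0,0,0,0,0,0,0,0,0,0,0,0,0,0,0,0,0,0], "jaw": 0.2}}

```text
clock: 16.25
position: [0.4696, -0.3602, 0.1527]
ee_rot: [0.124, -0.515, 0.825, -0.198]
contact_force: [-0.3, 1.2, 1.0]
width: 0.051
```

```bash
python3 gap.py | head -1; python3 -c "
from goal import *
report(0.)"
```

```text
col mean rows0-55 [254, 254, 254, 254, 254, 254, 254, 254, 254, 254, 253, 253, 253, 253, 253, 253, 253, 253, 253, 253, 254, 254, 255, 255, 240, 156, 123, 123, 122, 113, 94, 84, 84, 83, 83, 83, 84, 83, 82, 89, 113, 138, 145, 145, 144, 144, 144, 142, 144, 145, 148, 159, 168, 186, 209, 230]
tcp [ 0.46949402 -0.36001179  0.1525162 ] target [ 0.4689 -0.3617  0.1518] delta tool(now) mm [1.8 0.1 0.7] delta in goal frame [1.8 0.1 0.7] rotvec deg [-0.   -0.04 -0.05] F tool [-0.3 -0.1  0.4] 16.35 0.05119040445315555
ring minus mouth in (x_t,out,z_t) mm [-1.7 -0.1 -0.7]
```

>>> {"api": "apply_moves", "payload": {"commands": [0,0,-0.4,0,0,0,0,0,-0.8,0,0,0,0,0,-0.9,0,0,0,0,0,-0.9,0,0,0,0,0,0,0,0,0,0,0,0,0,0,0,0,0,0,0,0,0]}}

```text
clock: 17.05
position: [0.4324, -0.3415, 0.2317]
ee_rot: [0.123, -0.515, 0.825, -0.197]
contact_force: [-0.4, 0.5, 0.5]
width: 0.0514
```

```bash
python3 - <<'E'
from goal import *
report(0.)
g,cs=shot('scene'); w,cw=shot('wrist'); t,ct=shot('top')
print(proj(cw,mouth))
u,v=proj(cw,mouth).astype(int)
v0=max(0,v-50)
a=cv2.resize(g[200:320,360:480],(396,396),interpolation=2); b=cv2.resize(w[v0:v0+100,u-50:u+50],(396,396),interpolation=2)
cv2.imwrite('pics/v8.png',np.hstack([a,b])[:,:,::-1])
E
```

```text
tcp [ 0.43242919 -0.3415104   0.231747  ] target [ 0.4689 -0.3617  0.1518] delta tool(now) mm [ 2.2 -1.  90.1] delta in goal frame [ 2.2 -0.8 90.1] rotvec deg [ 0.09  0.01 -0.06] F tool [-0.3  0.3 -0.7] 17.05 0.05138415756794927
ring minus mouth in (x_t,out,z_t) mm [ -2.1   0.8 -90. ]
[315.80624732  72.3385832 ]
```

View pics/v8.png

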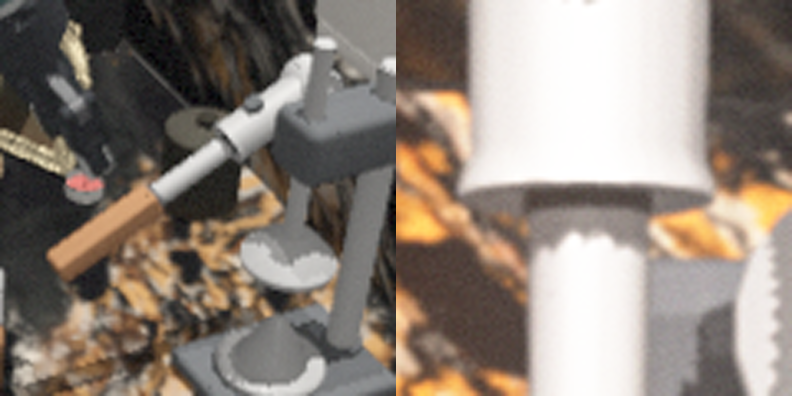

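The handle is seated in the sleeve and the gripper is clear. The wrist crop shows the ring right at the mouth rim, rows ≈185–208. One last numeric check before handing in.

```bash
python3 - <<'E'
from goal import *
w,cw=shot('wrist'); g=cv2.cvtColor(w,cv2.COLOR_RGB2GRAY).astype(int)
print('rows 62-82',g[62:83,309:321].mean(1).astype(int).tolist())
up=-RG[:,2]; rim=[proj(cw,mouth+r*up)[1] for r in(.018,.0195)]; 
for t in(-.001,0,.001,.002): print(t,'ring front edge minus rim row',[round(proj(cw,mouth-(t+.0015)*d+.009*up)[1]-r,1) for r in rim])
t,ct=shot('top'); s=manip.get_state(); print(s['clock'],s['qd'].round(3))
cv2.imwrite('pics/v9.png',t[190:290,100:300][:,:,::-1].repeat(3,0).repeat(3,1))
E
```

```text
rows 62-82 [254, 254, 254, 255, 255, 249, 172, 106, 82, 76, 77, 87, 116, 140, 149, 148, 149, 150, 163, 196, 224]
-0.001 ring front edge minus rim row [np.float64(3.5), np.float64(3.9)]
0 ring front edge minus rim row [np.float64(5.5), np.float64(5.9)]
0.001 ring front edge minus rim row [np.float64(7.4), np.float64(7.9)]
0.002 ring front edge minus rim row [np.float64(9.4), np.float64(9.8)]
17.3 [ 0.    -0.002 -0.004  0.001  0.     0.002]
```

```bash
python3 -c "
from rig import manip
print(manip.sign_off())"
```

```text
the job is handed in; nothing more can be done
None
```

The lever handle is in the press's socket with its ring mark at the mouth. The gripper is open and about 90 mm clear, and I handed the job in at about 17.3 s.

**Insertion:** I gripped the handle by its wooden part and slid the tube in at 27° below level, heading −26°. The spring ball started to resist at about 34 mm. From there it slid at about 12–16 N, with a peak reading near 17 N. I eased off most of the push before opening the fingers.

**Depth checks:**
- After I let go, the wrist view from close by put the ring about 0.25–0.6 mm short of the mouth.
- After the gripper backed away, a second wrist measurement put it about 0.1 mm short.
- The two differ by up to half a millimetre, which is about as fine as these measurements go.
- The scene picture shows the handle staying in place, and the wrist force reads near zero.

**Not checked:** I could not take a last look at the tamper and cup because the picture limit was reached. I never planned a move near them, and no unexpected forces showed.

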